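# Set aside the mis-capped tube and hold a sound one on the vortex mixer

## Robot

A 6-joint arm with a two-finger parallel gripper is mounted at the origin on the work surface. World frame = base frame: x ahead of the robot, y to its left, z up, the work surface at z = 0. Lengths are in mm, angles in rad, forces in N, time in s.
With the tool pointing down it reaches from about 350 to 975 mm from the base axis. Payload 7.1 kg.
Tool frame: the origin (TCP) lies on the centre line of the jaws, within the pads' length; the fingertips stand 11 mm ahead of it and the grasp point (between the pads) lies 8 mm behind it; z points along the fingers, y is the direction in which the jaws open and shut (so a half turn about z gives the same grasp; the last joint's range is limited). The gripper opens to 88 mm and grips with 3 to 60 N. Pads are 20 mm wide; open, the fingers measure 115 mm over their backs; the gripper's body (75 mm by 178 mm) begins 61 mm behind the grasp point.
Start: joints at [1.3, 0.423, 1.63, -0, 1.089, -0.019], TCP at [155.686, 605.282, 233.675] pointing down, gripper open.
Joint ranges: [-3, 3], [-0.9, 2.11], [0.09, 2.58], [-1.31, 4.45], [0.11, 2.69], [-2.54, 2.54]. Speed limits (rad/s): [2.39, 2.39, 3.01, 3.14, 3.14, 3.14].

## Interface

Orientations are given as a unit quaternion [x, y, z, w].
In Python, from plant import readout, optics, arm gives the robot as it stands.
- The arm moves only by the tool carry_out, never from a script. Its arguments are lists of equal length, an entry for each row: "grip": the finger opening in m, from 0 to 0.0878; "travel": the shift along the world's x, y, z in m, a list of three; "dr": the turn, a rotation vector about the world's x, y, z in degrees, a list of three. A call has 1 to 20 rows; each row is the pose to reach, as a shift and turn from the pose commanded when the call began; what a row does not reach only later rows make up. A row lasts 1/12 s, in which the tool goes at most 41.7 mm and 7.16 degrees, less where a joint would pass 70% of its speed; a pose out of reach is approached as far as the arm can. A call with a gripper value outside its range is refused whole. The fingers move at their own pace and stop on an object; "grip_force" is the grip in N (left out, the last holds). Time passes only in rows, so rows that repeat a pose let the fingers close. It gives the time, the measured TCP pose, the force and the opening at its end, in the units of the state.
- readout.get_state(): the state, without advancing time (a new reading comes with each control period).
- optics.camera(name): name is "scene" or "side" or "wrist"; returns a dict with "frame" (400x640x3 uint8, red, green, blue), "fx", "fy", "cx", "cy" (pixels), "camera_from_world" (4x4, takes a point from world to camera coordinates); the wrist camera has in their place "T_tool_cam" (4x4, takes a point from camera to tool coordinates, whose origin is the TCP and whose axes are the flange's). Camera axes: x right, y up, looking along -z (the intrinsics and any distortion apply to the point x, -y, -z); pixel columns grow to the right and rows downward; lengths in mm; the calibration is good to about 2 mm. A picture is of the moment at which its call begins: read the wrist's pose just before it. There is no depth.
- arm.close_job(): hands the job in, once; it reports no verdict.
The state is a dict: "t": time; "joints": joint angles; "dq": joint speeds; "joint_efforts": joint torques, N m; "position": TCP position; "ee_rot": TCP orientation; "force": force on the tool from outside, world axes, zero at the start; "torque": the same for the moment, N m; "gripper_width": opening from 0.0 (shut) to 1.0 (fully open).
Only numpy, scipy, OpenCV 4.12 (cv2) and the standard library are available. Lean on these libraries where they do the work, as an engineer would, in place of code of your own. Each camera call takes 0.05 s, during which the arm holds its last target.

## Task

One of the four tubes in the blue rack has its screw cap on crooked and would leak: lift it out and set it in the white beaker without dropping it, and let it go. Then take any one of the properly capped tubes, hold it upright with its tip in the black cup of the vortex mixer and press the spring-loaded cup down about 5 mm, so that it would run but is not pushed onto its stop. Finish while still holding the tube pressed there; leave the other two tubes in the rack and everything else on the bench alone.

Things in the scene. Friction and masses are not known exactly. Their poses are not given: they have to be found in the camera images.
- rack: Blue single-row tube rack, 62 x 206 mm, 60 mm high, fixed to the bench. Origin: centre of its underside; its y axis runs along the row, z up. Four holes at y = -72, -24, 24 and 72 mm, each with one tube standing upright in it (31 mm hole in the 8 mm top plate, tip resting 8 mm above the bench; about 1 mm play all round). Tubes lift straight out
- crooked_tube: The tube to set aside: same white 50 ml conical tube as the others, but its grey cap sits tilted by about 22 degrees (0.38 rad), so that its top slopes and the thread shows on one side; overall about 120 mm long. The tube below the cap (height 20 to 88 mm) is round, 29 mm diameter. Origin: its tip (bottom end); z along the tube to the cap. About 55 g. May be in any hole
- tube_a: Properly capped white 50 ml conical tube, 106.5 mm long: lowest 15 mm a cone from 8 mm (flat tip) to 29 mm diameter, then a round tube of 29 mm diameter up to the grey cap, which is 36 mm across, flat and level, from 91.5 to 106.5 mm height. Origin: its tip; z along the tube to the cap. About 55 g. May be in any hole
- tube_b: As tube_a
- tube_c: As tube_a
- beaker: White porcelain beaker, loose, 66 mm across and 60 mm high, wall 3.5 mm, inner floor 5 mm above its underside, inside about 56 mm across. Origin: centre of its underside, z up. A tube let go in it leans on its rim. 220 g
- mixer: Vortex mixer, white housing 150 x 124 mm and 103 mm high, fixed to the bench, sloping panel with knob and switch on its -x side. Origin: centre of its underside; the cup is on the vertical axis through the origin
- cup_seat (a point): Centre of the inner floor of the mixer's black rubber cup (moves with it; 122 mm above the bench when the cup is up). The cup is 16 mm deep inside, 41 mm across inside at its rim and about 30 mm at its floor, 49 mm across outside, rim 138 mm above the bench when up. Axes as the mixer's, z up
- cup (a joint): How far the cup is pressed down, m: 0 = up, 0.008 = on its stop. The spring needs about 3 N to start, about 4 N at 2 mm, 6 N at 5 mm and 7.5 N on the stop. Springs back when let go
- amber_bottle: Bystander: amber bottle 54 mm diameter, 110 mm high, standing. Origin: centre of its underside
- tip_box: Bystander: pipette tip box 82 x 118 mm, 62 mm high, grey with clear lid. Origin: centre of its underside
- jar: Bystander: white jar 50 mm diameter, 65 mm high, standing. Origin: centre of its underside
There are look-alikes about, which are no part of the job. Leave any red look-alike of the tube_b alone. What is shaped like the crooked_tube but pink is not meant.

How it is judged:
By the outcome, as a careful person would: the job done as asked, in the order asked, and still so for the second after the job is handed in, while the arm keeps its last pose, push and grip.
It also fails if it takes over 67 s, if anything falls off the work surface, if the arm or the gripper's body presses on something with over 40 N, if the wrist force passes 120 N, or if a joint passes its speed limit or range.

## Working session

There is one attempt and no reset: what is moved stays moved. The work goes in short steps, Python scripts to look and compute and a tool call to move; the robot and the scene stay as the last step left them, time stands still between calls to the robot, and variables do not carry over. Pictures are saved under pics/ and viewed, and the job is handed in when it is done.

Besides the shell and the picture viewer there is one more tool, called after "Emit:" as name(argument=value, ...), one argument or row to a line, values as JSON. carry_out: Moves the arm, as the interface text tells. Its arguments: {"type":"object","properties":{"grip":{"type":"array","items":{"type":"number"}},"travel":{"type":"array","items":{"type":"array","items":{"type":"number"}}},"dr":{"type":"array","items":{"type":"array","items":{"type":"number"}}},"grip_force":{"type":"number"}},"required":["grip","travel","dr"]}

```bash
mkdir -p pics; ls; python3 - <<'E'
from plant import readout, optics
import cv2,numpy as np,json
s=readout.get_state();print(s)
for n in ["scene","side","wrist"]:
    c=optics.camera(n)
    cv2.imwrite(f"pics/{n}0.png",c["frame"][:,:,::-1])
    print(n,{k:(np.round(v,4).tolist() if not np.isscalar(v) else v) for k,v in c.items() if k!="frame"})
E
```

```text
pics
{'t': 0.0, 'joints': array([ 1.29999818e+00,  4.23828115e-01,  1.63068749e+00,  5.53676499e-06,
        1.08857204e+00, -1.89819733e-02]), 'dq': array([ 1.07674680e-03, -1.75028468e-03, -2.88938944e-04, -5.23387371e-05,
       -1.31438676e-03,  2.36038598e-04]), 'joint_efforts': array([-8.39270251e-04, -5.44647574e+01, -2.73651302e+01,  6.44085836e-02,
        2.28435552e-02, -1.20689147e-04]), 'position': array([155.54751472, 604.78549132, 232.91060554]), 'ee_rot': array([ 1.25576923e-01,  9.92083604e-01, -7.39308327e-04, -1.10352053e-04]), 'force': array([0.40478448, 0.36842846, 0.67616606]), 'torque': array([-0.01358787,  0.04192805,  0.00369058]), 'gripper_width': 0.9954914864340351}
scene {'fx': 496.3104887514471, 'fy': 496.3104887514471, 'cx': 324.27704149457446, 'cy': 200.40774789910193, 'camera_from_world': [[-0.2754, 0.9613, 0.0075, 197.1468], [-0.7629, -0.2233, 0.6067, 416.5679], [0.5849, 0.1614, 0.7949, -1529.454], [0.0, 0.0, 0.0, 1.0]]}
side {'fx': 451.51400311508644, 'fy': 451.51400311508644, 'cx': 320.5497336204967, 'cy': 188.54065435999127, 'camera_from_world': [[-0.9802, -0.1981, -0.0006, 604.065], [0.1463, -0.7257, 0.6722, -164.2728], [-0.1336, 0.6588, 0.7403, -1122.0439], [0.0, 0.0, 0.0, 1.0]]}
wrist {'fx': 278.9274576831509, 'fy': 278.9274576831509, 'cx': 322.612821886733, 'cy': 201.5759557500769, 'T_tool_cam': [[0.0009, 0.9698, 0.2439, 67.6133], [1.0, -0.0006, -0.0013, 1.6859], [-0.0011, 0.2439, -0.9698, -149.8514], [0.0, 0.0, 0.0, 1.0]]}
```

View pics/scene0.png

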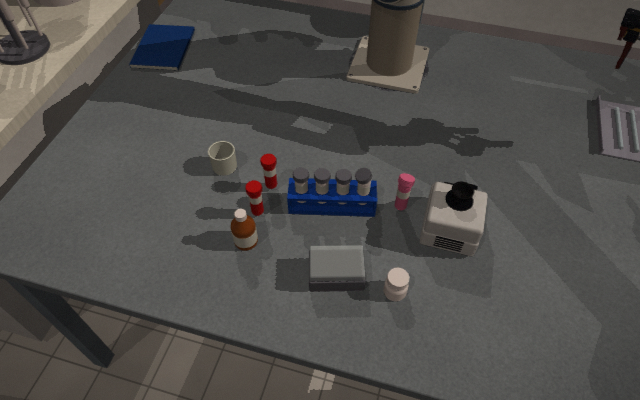

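View pics/side0.png

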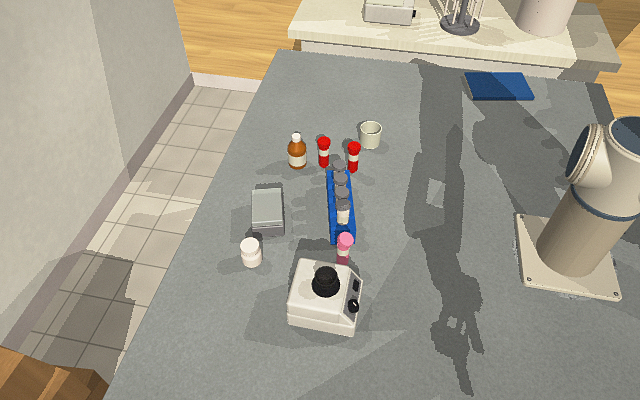

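View pics/wrist0.png

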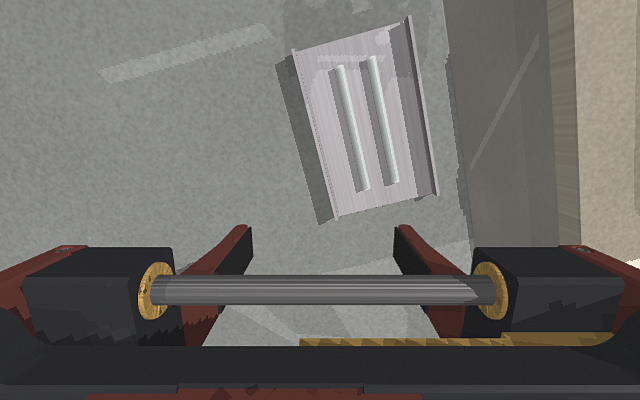

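The scene view shows the rack at about (333,197) with four grey-capped tubes at (301,178), (322,180), (343,182) and (364,181). Red look-alikes are at (269,170) and (255,196), and a pink one is at (404,190). The beaker is at (222,158) and the mixer cup at (460,195). I'll crop in closer.

```bash
cat > h.py <<'E'
import numpy as np,cv2
from plant import readout, optics
from scipy.spatial.transform import Rotation as R
def cam(n):
    s=readout.get_state()
    c=optics.camera(n)
    if n=="wrist":
        T=np.eye(4);T[:3,:3]=R.from_quat(s["ee_rot"]).as_matrix();T[:3,3]=s["position"]
        c["camera_from_world"]=np.linalg.inv(T@c["T_tool_cam"])
    return c
def proj(c,p):
    p=np.atleast_2d(p);M=c["camera_from_world"]
    q=p@M[:3,:3].T+M[:3,3]
    return np.c_[c["cx"]+c["fx"]*q[:,0]/-q[:,2], c["cy"]+c["fy"]*(-q[:,1])/-q[:,2]]
def onplane(c,uv,z):
    M=np.linalg.inv(c["camera_from_world"])
    uv=np.atleast_2d(uv).astype(float)
    d=np.c_[(uv[:,0]-c["cx"])/c["fx"],-(uv[:,1]-c["cy"])/c["fy"],-np.ones(len(uv))]@M[:3,:3].T
    o=M[:3,3]
    return o+d*((z-o[2])/d[:,2])[:,None]
def crop(c,x0,y0,x1,y1,f,name,pts=None):
    im=c["frame"][:,:,::-1][y0:y1,x0:x1].copy()
    im=cv2.resize(im,None,fx=f,fy=f,interpolation=cv2.INTER_CUBIC)
    if pts is not None:
        for u,v in pts: cv2.circle(im,(int((u+.5-x0)*f),int((v+.5-y0)*f)),2,(0,255,0),-1)
    cv2.imwrite("pics/"+name,im)
E
python3 - <<'E'
from h import *
c=cam("scene"); crop(c,200,135,500,265,2.6,"s1.png")
crop(c,280,155,390,225,7,"s2.png")
d=cam("side"); crop(d,230,110,400,345,2.5,"d1.png")
E
```

```text
(no output)
```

View pics/s1.png

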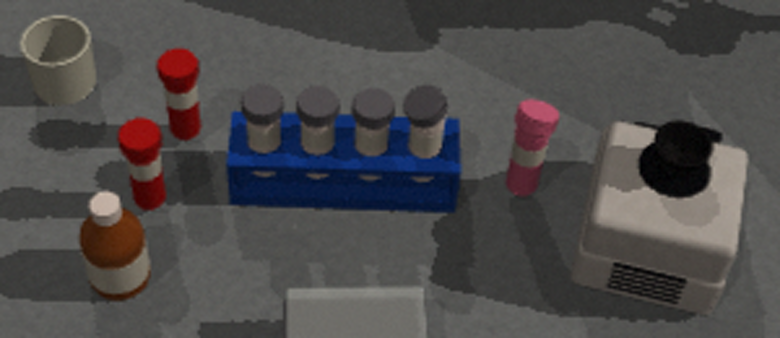

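View pics/s2.png

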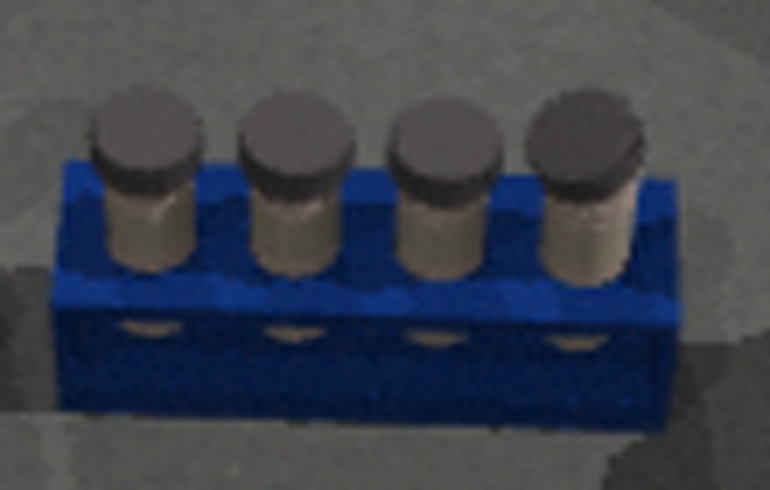

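View pics/d1.png

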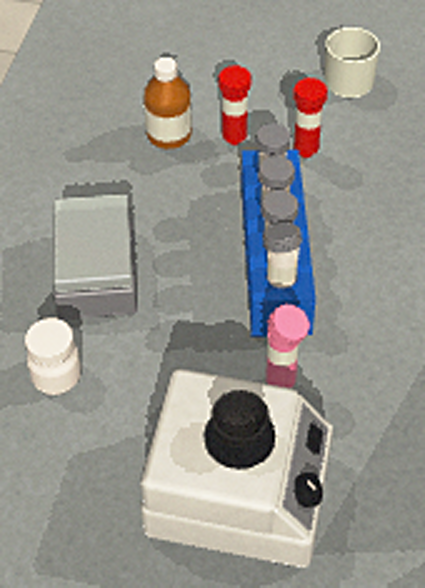

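```bash
python3 - <<'E'
from h import *
c=cam("scene");d=cam("side")
np.set_printoptions(precision=1,suppress=True)
P=onplane(c,[(289.3,177.9),(376.4,180.7),(287.9,198.9),(377.1,201)],60);print(P,P.mean(0))
print("bot",onplane(c,[(288.6,213.9),(375,216.4)],0))
caps=[(145,130),(297,136),(446,142),(582,140)]
print("caps",onplane(c,[(280+u/7,155+v/7) for u,v in caps],115))
print("beaker",onplane(c,(221.9,151.9),60),onplane(d,(230+351/2.5,110+45/2.5),60))
print("cup",onplane(c,(200+685/2.6,135+140/2.6),138),onplane(d,(230+241/2.5,110+405/2.5),138))
print("pink",onplane(c,(200+537/2.6,135+112/2.6),106),onplane(d,(230+288/2.5,110+325/2.5),106))
print("red",onplane(c,[(200+179/2.6,135+62/2.6),(200+140/2.6,135+133/2.6)],106))
print("amber",onplane(c,(200+105/2.6,135+205/2.6),110))
E
```

```text
[[ 562.1 -130.6   60. ]
 [ 512.5   69.2   60. ]
 [ 622.5 -113.8   60. ]
 [ 571.    83.6   60. ]] [567.  -22.9  60. ]
bot [[ 622.  -115.4    0. ]
 [ 571.3   84.2   -0. ]]
caps [[586.  -92.9 115. ]
 [574.7 -45.6 115. ]
 [563.7   0.7 115. ]
 [550.7  42.1 115. ]]
beaker [[ 529.6 -316.3   60. ]] [[ 527.2 -314.9   60. ]]
cup [[547.6 259.3 138. ]] [[553.4 249.7 138. ]]
pink [[524.4 136.8 106. ]] [[531.1 139.5 106. ]]
red [[ 556.9 -179.8  106. ]
 [ 642.8 -184.   106. ]]
amber [[ 724.2 -182.7  110. ]]
```

Candidates for the crooked tube are the four grey caps at (301,175), (322,175), (344,175) and (363,175), plus two reds and one pink that are excluded. I choose (363,175), the hole at +72 mm and about world (550,47): its cap slopes and stands higher. I'll move above it and check with the wrist camera.

Emit:
carry_out(
  grip=[0.0878, 0.0878, 0.0878, 0.0878, 0.0878, 0.0878, 0.0878, 0.0878, 0.0878, 0.0878, 0.0878, 0.0878, 0.0878, 0.0878, 0.0878, 0.0878, 0.0878, 0.0878, 0.0878, 0.0878],
  travel=[
    [0.394, -0.558, 0.016],
    [0.394, -0.558, 0.016],
    [0.394, -0.558, 0.016],
    [0.394, -0.558, 0.016],
    [0.394, -0.558, 0.016],
    [0.394, -0.558, 0.016],
    [0.394, -0.558, 0.016],
    [0.394, -0.558, 0.016],
    [0.394, -0.558, 0.016],
    [0.394, -0.558, 0.016],
    [0.394, -0.558, 0.016],
    [0.394, -0.558, 0.016],
    [0.394, -0.558, 0.016],
    [0.394, -0.558, 0.016],
    [0.394, -0.558, 0.016],
    [0.394, -0.558, 0.016],
    [0.394, -0.558, 0.016],
    [0.394, -0.558, 0.016],
    [0.394, -0.558, 0.016],
    [0.394, -0.558, 0.016],
  ],
  dr=[
    [0, 0, -61.6],
    [0, 0, -61.6],
    [0, 0, -61.6],
    [0, 0, -61.6],
    [0, 0, -61.6],
    [0, 0, -61.6],
    [0, 0, -61.6],
    [0, 0, -61.6],
    [0, 0, -61.6],
    [0, 0, -61.6],
    [0, 0, -61.6],
    [0, 0, -61.6],
    [0, 0, -61.6],
    [0, 0, -61.6],
    [0, 0, -61.6],
    [0, 0, -61.6],
    [0, 0, -61.6],
    [0, 0, -61.6],
    [0, 0, -61.6],
    [0, 0, -61.6],
  ],
)

```text
t: 2.02
position: [548.9, 47.9, 249.4]
ee_rot: [0.616, 0.788, -0.0, -0.0]
force: [-0.3, 0.3, -0.3]
gripper_width: 1.0
```

```bash
python3 - <<'E'
from h import *
np.set_printoptions(precision=4,suppress=True)
s=readout.get_state();print(s["t"],s["position"],s["ee_rot"],s["joints"],s["force"])
c=cam("wrist")
a=np.array([-50,200.])/206.2
pts=[]
for k in(72,24,-24,-72):
    xy=np.array([567,-22.9])+k*a; pts.append([*xy,114.5])
uv=proj(c,pts);print(uv)
crop(c,0,0,640,400,1.25,"w1.png",uv)
crop(cam("wrist"),200,60,460,260,3,"w2.png")
E
```

```text
2.0167 [548.8903  47.8758 249.4227] [ 0.6158  0.7879 -0.0002 -0.0005] [ 0.0652  0.2966  1.7803  0.0004  1.0657 -0.1789] [-0.2822  0.2923 -0.2556]
[[323.3052 199.9054]
 [323.2837 242.5751]
 [323.2639 282.1041]
 [323.2455 318.827 ]]
```

View pics/w1.png

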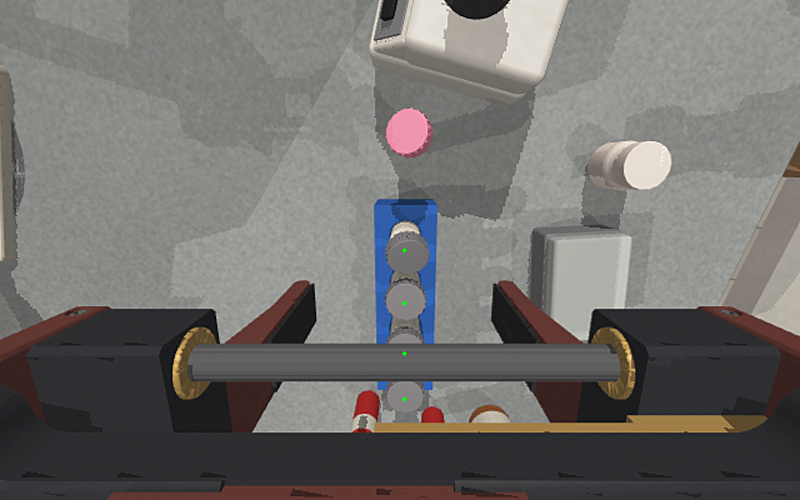

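View pics/w2.png

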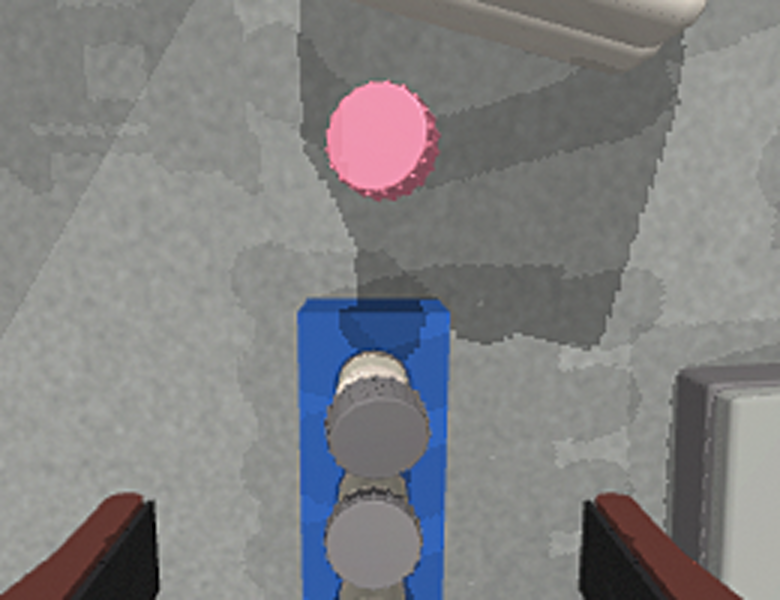

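The wrist view confirms it: the tube at (325,200) has its cap tilted toward its neighbour, with the white neck showing at about (325,183). The other caps are level. The rack is centred between the jaws. Next I'll check the rack end offset and the pad length.

```bash
python3 - <<'E'
from h import *
np.set_printoptions(precision=1,suppress=True)
c=cam("wrist"); M=np.linalg.inv(c["T_tool_cam"])
def pt(p):
    q=M[:3,:3]@p+M[:3,3]; return (c["cx"]+c["fx"]*q[0]/-q[2], c["cy"]-c["fy"]*q[1]/-q[2])
pts=[]
for z in(11,0,-8,-19,-27,-40,-60):
  for x in(10,-10):
    p=pt(np.array([x,43.9,z])); pts.append(p); print(z,x,np.array(p))
crop(c,360,200,560,350,4,"w3.png",pts)
a=np.array([-50,200.])/206.2;b=np.array([a[1],-a[0]])
C=np.array([567,-22.9])
print("end",proj(c,[[*(C+103*a+k*b),60] for k in(-31,31)]))
E
```

```text
11 10 [394.9 230.4]
11 -10 [392.9 260.5]
0 10 [399.8 237. ]
0 -10 [397.4 268.9]
-8 10 [403.7 242.4]
-8 -10 [401.1 275.7]
-19 10 [409.8 250.8]
-19 -10 [406.9 286.2]
-27 10 [414.9 257.7]
-27 -10 [411.6 294.9]
-40 10 [424.5 270.9]
-40 -10 [420.6 311.3]
-60 10 [444.1 297.5]
-60 -10 [438.5 344.1]
end [[297.6 164.9]
 [348.7 164.9]]
```

View pics/w3.png

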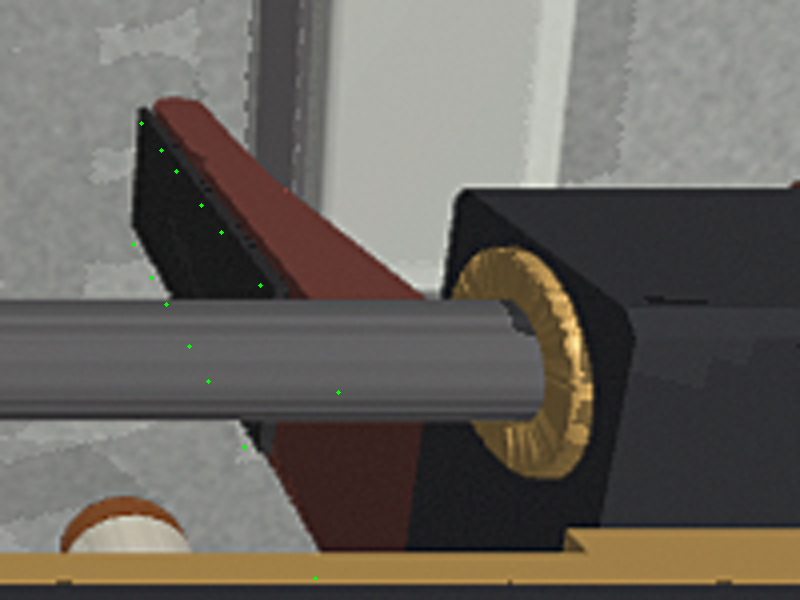

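Emit:
carry_out(
  grip=[0.0878, 0.0878, 0.0878, 0.0878, 0.0878, 0.0878, 0.0878, 0.0878, 0.0878, 0.0878],
  travel=[
    [0.001, 0.001, -0.03],
    [0.001, 0.001, -0.06],
    [0.001, 0.001, -0.09],
    [0.001, 0.001, -0.115],
    [0.001, 0.001, -0.135],
    [0.001, 0.001, -0.15],
    [0.001, 0.001, -0.16],
    [0.001, 0.001, -0.169],
    [0.001, 0.001, -0.169],
    [0.001, 0.001, -0.169],
  ],
  dr=[
    [0, 0, 0],
    [0, 0, 0],
    [0, 0, 0],
    [0, 0, 0],
    [0, 0, 0],
    [0, 0, 0],
    [0, 0, 0],
    [0, 0, 0],
    [0, 0, 0],
    [0, 0, 0],
  ],
)

```text
t: 3.0
position: [550.8, 48.6, 80.9]
ee_rot: [0.616, 0.788, 0.0, 0.0]
force: [-0.2, -0.4, 0.6]
gripper_width: 0.998
```

```bash
python3 - <<'E'
from h import *
crop(cam("wrist"),160,80,480,320,2.5,"w4.png")
crop(cam("side"),290,120,400,270,4,"d4.png")
E
```

```text
(no output)
```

View pics/w4.png

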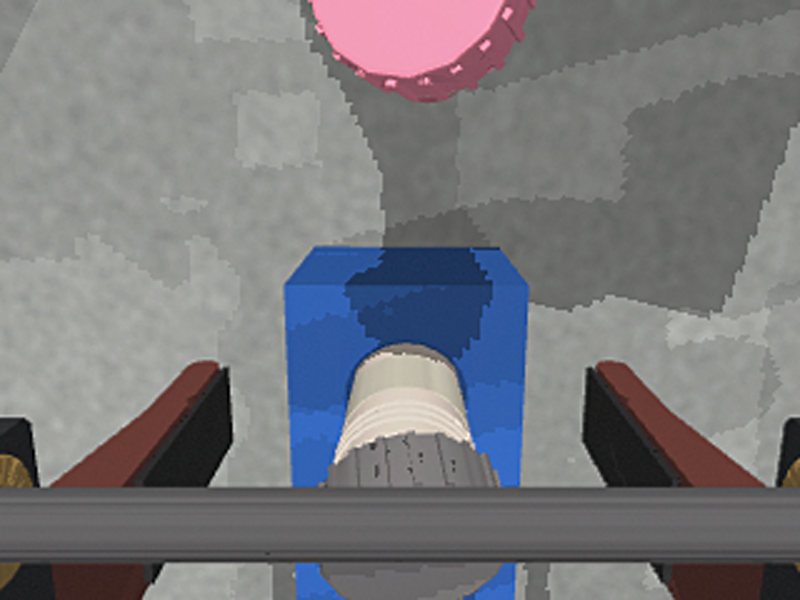

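View pics/d4.png

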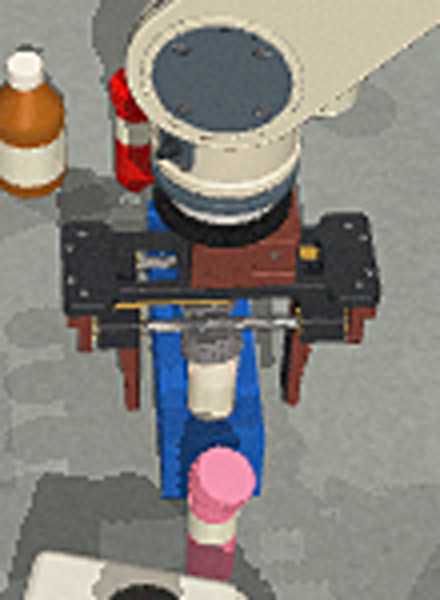

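The jaws straddle the crooked tube symmetrically, with pads at u=232 and 584 in the crop and the tube at 405. Closing.

Emit:
carry_out(
  grip=[0.02, 0.02, 0.02, 0.02, 0.02, 0.02, 0.02, 0.02, 0.02, 0.02],
  travel=[
    [0, 0, 0],
    [0, 0, 0],
    [0, 0, 0],
    [0, 0, 0],
    [0, 0, 0],
    [0, 0, 0],
    [0, 0, 0],
    [0, 0, 0],
    [0, 0, 0],
    [0, 0, 0],
  ],
  dr=[
    [0, 0, 0],
    [0, 0, 0],
    [0, 0, 0],
    [0, 0, 0],
    [0, 0, 0],
    [0, 0, 0],
    [0, 0, 0],
    [0, 0, 0],
    [0, 0, 0],
    [0, 0, 0],
  ],
  grip_force=25,
)

```text
t: 3.93
position: [550.6, 48.3, 80.6]
ee_rot: [0.616, 0.788, -0.0, -0.0]
force: [0.3, 1.2, 1.0]
gripper_width: 0.404
```

```bash
python3 - <<'E'
from h import *
s=readout.get_state();print(s["position"],s["gripper_width"],s["gripper_width"]*87.8,s["force"])
crop(cam("wrist"),160,80,480,320,2.5,"w5.png")
E
```

```text
[550.59348349  48.29443647  80.62409488] 0.40416688441865617 35.48585245195801 [0.29948429 1.24048414 0.95992451]
```

View pics/w5.png

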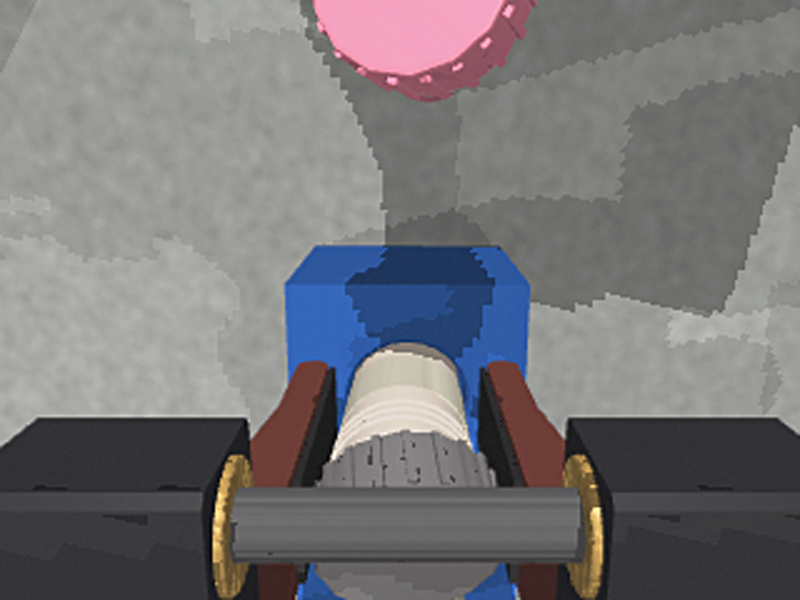

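The grip width is 35.5 mm, so the pads hold the cap's flanks and not the body. It is symmetric. I'll lift slowly and check for slip.

Emit:
carry_out(
  grip=[0.02, 0.02, 0.02, 0.02, 0.02, 0.02, 0.02, 0.02, 0.02, 0.02, 0.02],
  travel=[
    [0, 0, 0.0],
    [0, 0, 0.003],
    [0, 0, 0.01],
    [0, 0, 0.02],
    [0, 0, 0.035],
    [0, 0, 0.055],
    [0, 0, 0.08],
    [0, 0, 0.11],
    [0, 0, 0.135],
    [0, 0, 0.15],
    [0, 0, 0.155],
  ],
  dr=[
    [0, 0, 0],
    [0, 0, 0],
    [0, 0, 0],
    [0, 0, 0],
    [0, 0, 0],
    [0, 0, 0],
    [0, 0, 0],
    [0, 0, 0],
    [0, 0, 0],
    [0, 0, 0],
    [0, 0, 0],
  ],
  grip_force=35,
)

```text
t: 4.9
position: [552.3, 48.4, 239.7]
ee_rot: [0.616, 0.788, 0.002, 0.002]
force: [0.0, 1.0, -0.6]
gripper_width: 0.402
```

```bash
python3 - <<'E'
from h import *
s=readout.get_state();print(s["position"],s["gripper_width"]*87.8,s["force"])
p=s["position"]
c=cam("wrist");crop(c,160,80,480,320,2.5,"w6.png")
d=cam("side");crop(d,270,90,410,270,4,"d6.png",proj(d,[[p[0],p[1],p[2]-72.6]]))
c=cam("scene");crop(c,280,80,420,230,4,"s6.png",proj(c,[[p[0],p[1],p[2]-72.6]]))
E
```

```text
[552.26745289  48.37950412 239.7128701 ] 35.2734243089349 [ 0.03769695  0.98963495 -0.58603053]
```

View pics/w6.png

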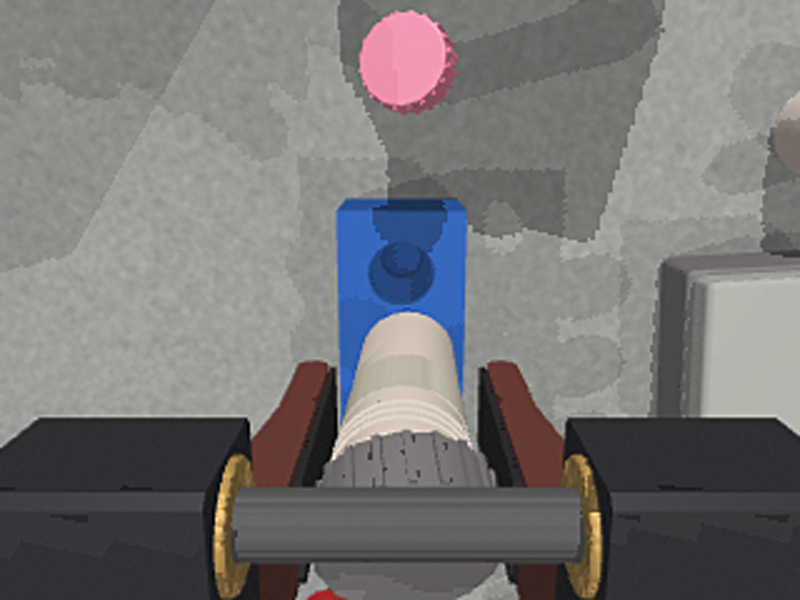

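View pics/d6.png

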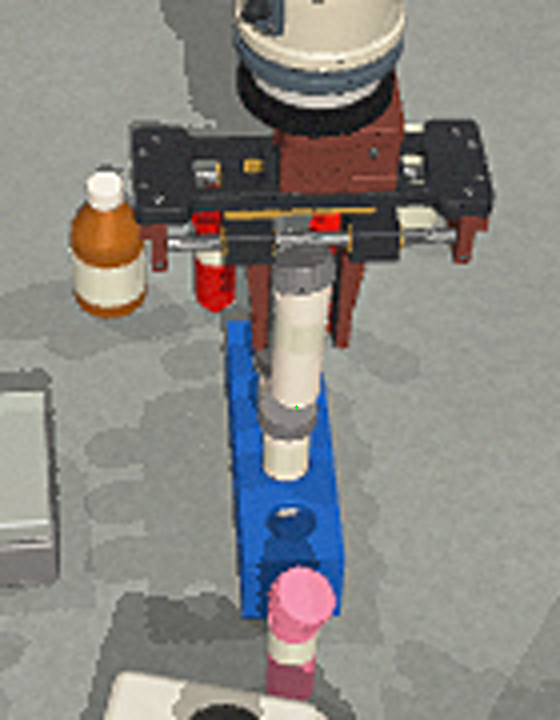

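View pics/s6.png

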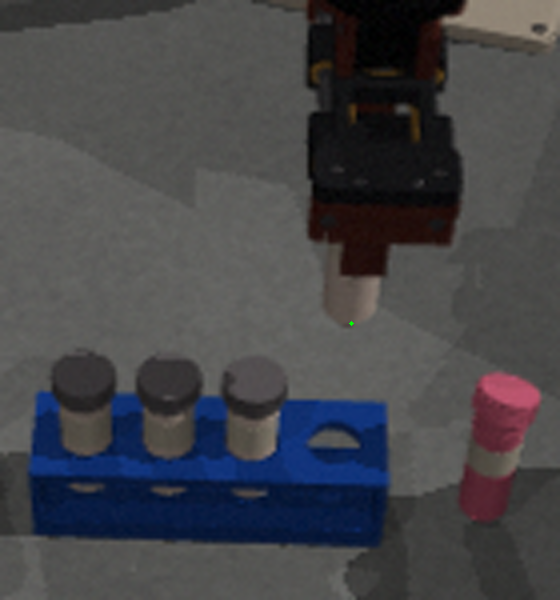

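The tube came out cleanly. Its tip is where predicted, 72.6 mm below the TCP. I'll carry it above the beaker, leaned 10° so it rests toward the rim.

Emit:
carry_out(
  grip=[0.02, 0.02, 0.02, 0.02, 0.02, 0.02, 0.02, 0.02, 0.02, 0.02, 0.02, 0.02, 0.02, 0.02, 0.02, 0.02, 0.02],
  travel=[
    [0, -0.01, 0],
    [-0.001, -0.03, 0],
    [-0.003, -0.06, 0],
    [-0.005, -0.09, 0],
    [-0.006, -0.12, 0],
    [-0.008, -0.15, 0],
    [-0.009, -0.18, 0],
    [-0.011, -0.21, 0],
    [-0.012, -0.24, 0],
    [-0.014, -0.27, 0],
    [-0.015, -0.3, 0],
    [-0.016, -0.325, 0],
    [-0.017, -0.345, 0],
    [-0.018, -0.36, 0],
    [-0.019, -0.37, 0],
    [-0.019, -0.377, 0],
    [-0.019, -0.377, 0],
  ],
  dr=[
    [0, 0, 0],
    [0, 0, 0],
    [0, 0, 0],
    [0, 0, 0],
    [0, 0, 0],
    [1, 0.25, 0],
    [2, 0.5, 0],
    [3, 0.75, 0],
    [4, 1, 0],
    [5, 1.25, 0],
    [6, 1.5, 0],
    [7, 1.75, 0],
    [8, 2, 0],
    [9, 2.25, 0],
    [9.7, 2.43, 0],
    [9.7, 2.43, 0],
    [9.7, 2.43, 0],
  ],
)

```text
t: 6.47
position: [531.1, -329.8, 234.5]
ee_rot: [0.614, 0.784, 0.053, -0.069]
force: [0.2, 0.5, -0.1]
gripper_width: 0.399
```

```bash
python3 - <<'E'
from h import *
s=readout.get_state();print(s["position"],s["gripper_width"]*87.8,s["force"],s["joints"])
p=s["position"];r=R.from_quat(s["ee_rot"]).as_matrix();tip=p+72.6*r[:,2];print(tip)
pts=[tip,tip+[0,0,7-tip[2]]]
d=cam("side");crop(d,310,70,450,190,5,"d7.png",proj(d,pts))
c=cam("scene");crop(c,170,80,300,200,5,"s7.png",proj(c,pts))
c=cam("wrist");crop(c,0,0,640,400,1.25,"w7.png",proj(c,pts))
E
```

```text
[ 531.0709875  -329.84816437  234.48015267] 35.03873825948416 [ 0.1989125   0.4902761  -0.09112095] [-0.62804392  0.48369207  1.54121725  0.11736294  1.25422922 -0.91471996]
[ 527.9312673  -317.58465223  162.99233254]
```

View pics/d7.png

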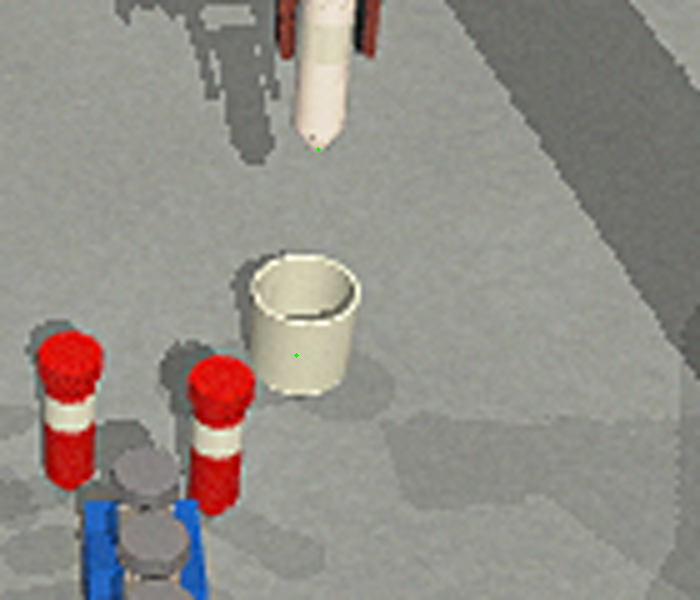

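View pics/s7.png

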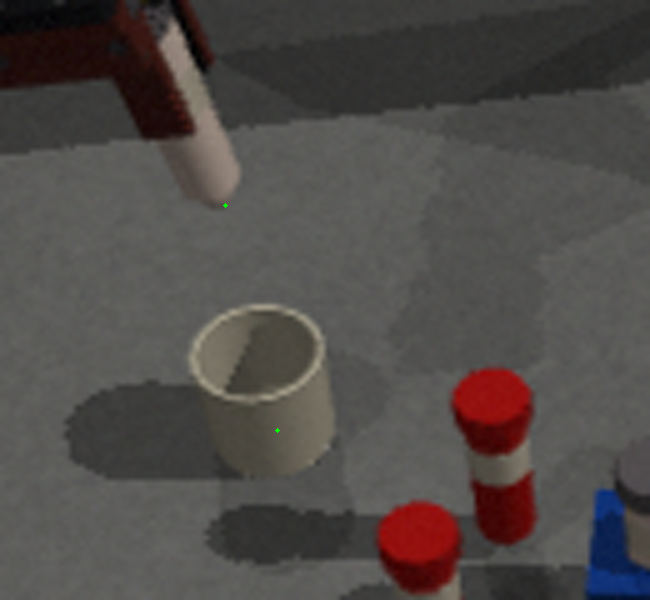

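View pics/w7.png

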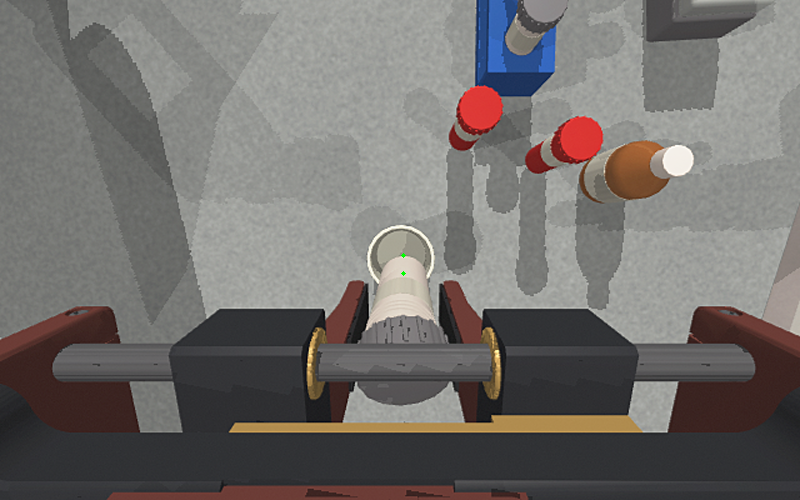

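```bash
python3 - <<'E'
from h import *
t=np.linspace(0,2*np.pi,48)
B=np.array([528.5,-315.5]);pts=np.c_[B[0]+31.5*np.cos(t),B[1]+31.5*np.sin(t),60+0*t]
ims=[]
for n,(x,y) in {"side":(340,110),"scene":(190,130),"wrist":(282,160)}.items():
    c=cam(n);crop(c,x,y,x+80,y+80,5,"t.png",proj(c,pts));ims.append(cv2.imread("pics/t.png"))
cv2.imwrite("pics/b8.png",cv2.resize(np.hstack(ims),(798,266)))
E
```

```text
(no output)
```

View pics/b8.png

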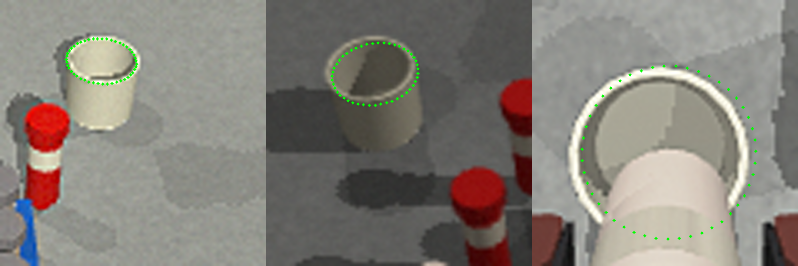

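The beaker overlay puts its centre near (526,-316.5). The tip is over the opening, so I'll lower with a (-2, +1.5) mm correction.

Emit:
carry_out(
  grip=[0.02, 0.02, 0.02, 0.02, 0.02, 0.02, 0.02, 0.02, 0.02, 0.02, 0.02, 0.02],
  travel=[
    [-0.002, 0.0015, -0.01],
    [-0.002, 0.0015, -0.03],
    [-0.002, 0.0015, -0.06],
    [-0.002, 0.0015, -0.08],
    [-0.002, 0.0015, -0.095],
    [-0.002, 0.0015, -0.11],
    [-0.002, 0.0015, -0.122],
    [-0.002, 0.0015, -0.132],
    [-0.002, 0.0015, -0.14],
    [-0.002, 0.0015, -0.146],
    [-0.002, 0.0015, -0.15],
    [-0.002, 0.0015, -0.15],
  ],
  dr=[
    [0, 0, 0],
    [0, 0, 0],
    [0, 0, 0],
    [0, 0, 0],
    [0, 0, 0],
    [0, 0, 0],
    [0, 0, 0],
    [0, 0, 0],
    [0, 0, 0],
    [0, 0, 0],
    [0, 0, 0],
    [0, 0, 0],
  ],
)

```text
t: 7.77
position: [529.5, -327.1, 85.1]
ee_rot: [0.613, 0.785, 0.054, -0.069]
force: [0.7, -0.0, 0.0]
gripper_width: 0.396
```

```bash
python3 - <<'E'
from h import *
s=readout.get_state();print(s["position"],s["gripper_width"]*87.8,s["force"],s["t"])
ims=[]
for n,(x,y) in {"side":(320,70),"scene":(170,90),"wrist":(262,150)}.items():
    c=cam(n);crop(c,x,y,x+110,y+110,5,"t.png");ims.append(cv2.imread("pics/t.png"))
cv2.imwrite("pics/b9.png",cv2.resize(np.hstack(ims),(798,266)))
E
```

```text
[ 529.49903682 -327.07375394   85.12377776] 34.72995010380153 [ 0.72237471 -0.02619457  0.00876048] 7.7667
```

View pics/b9.png

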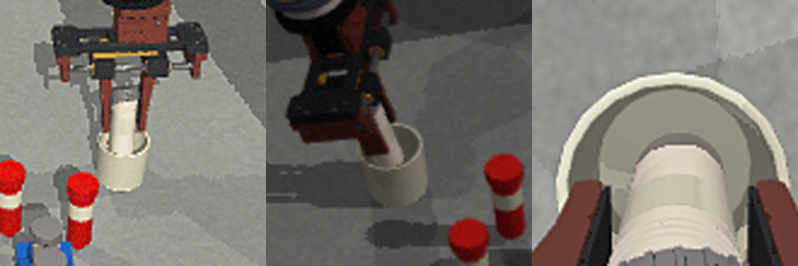

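The tube is inside the beaker with no contact force. Lowering the last few millimetres.

Emit:
carry_out(
  grip=[0.02, 0.02, 0.02, 0.02, 0.02],
  travel=[
    [0, 0, -0.002],
    [0, 0, -0.004],
    [0, 0, -0.006],
    [0, 0, -0.007],
    [0, 0, -0.007],
  ],
  dr=[
    [0, 0, 0],
    [0, 0, 0],
    [0, 0, 0],
    [0, 0, 0],
    [0, 0, 0],
  ],
)

```text
t: 8.33
position: [529.5, -327.1, 78.4]
ee_rot: [0.614, 0.785, 0.054, -0.069]
force: [0.0, 0.4, -0.3]
gripper_width: 0.402
```

Emit:
carry_out(
  grip=[0.02, 0.02, 0.02, 0.02],
  travel=[
    [0, 0, -0.001],
    [0, 0, -0.002],
    [0, 0, -0.0025],
    [0, 0, -0.0025],
  ],
  dr=[
    [0, 0, 0],
    [0, 0, 0],
    [0, 0, 0],
    [0, 0, 0],
  ],
)

```text
t: 8.67
position: [530.2, -328.0, 77.1]
ee_rot: [0.613, 0.785, 0.053, -0.068]
force: [-0.9, -0.9, 5.5]
gripper_width: 0.398
```

There is floor contact at 5.5 N. I'll open slowly in place.

Emit:
carry_out(
  grip=[0.038, 0.04, 0.042, 0.045, 0.05, 0.055, 0.06, 0.07, 0.08, 0.0878, 0.0878, 0.0878],
  travel=[
    [0, 0, 0.001],
    [0, 0, 0.001],
    [0, 0, 0.001],
    [0, 0, 0.001],
    [0, 0, 0.001],
    [0, 0, 0.001],
    [0, 0, 0.001],
    [0, 0, 0.001],
    [0, 0, 0.001],
    [0, 0, 0.001],
    [0, 0, 0.001],
    [0, 0, 0.001],
  ],
  dr=[
    [0, 0, 0],
    [0, 0, 0],
    [0, 0, 0],
    [0, 0, 0],
    [0, 0, 0],
    [0, 0, 0],
    [0, 0, 0],
    [0, 0, 0],
    [0, 0, 0],
    [0, 0, 0],
    [0, 0, 0],
    [0, 0, 0],
  ],
)

```text
t: 9.67
position: [529.7, -327.2, 77.2]
ee_rot: [0.614, 0.785, 0.054, -0.069]
force: [0.1, 0.1, 0.3]
gripper_width: 0.99
```

```bash
python3 - <<'E'
from h import *
s=readout.get_state();print(s["position"],s["gripper_width"]*87.8,s["force"],s["t"])
ims=[]
for n,(x,y) in {"side":(320,70),"scene":(170,90),"wrist":(262,170)}.items():
    c=cam(n);crop(c,x,y,x+110,y+110,5,"t.png");ims.append(cv2.imread("pics/t.png"))
cv2.imwrite("pics/b10.png",cv2.resize(np.hstack(ims),(798,266)))
E
```

```text
[ 529.70890094 -327.22502611   77.19757623] 86.942817442692 [0.070768   0.12283675 0.30527464] 9.6667
```

View pics/b10.png

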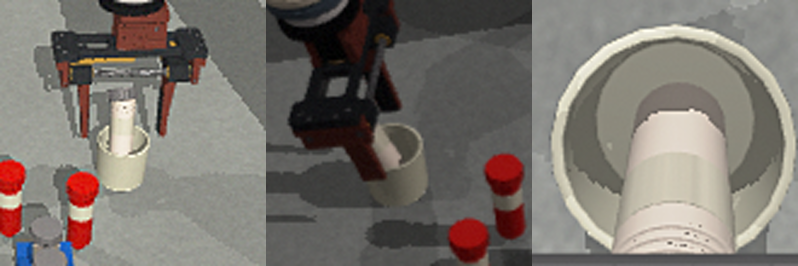

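The tube rests leaning on the rim inside the beaker and is free of the jaws. I'll retreat along its axis and then go above the next tube, hole +24 at about (561.7, 2.6).

Emit:
carry_out(
  grip=[0.0878, 0.0878, 0.0878, 0.0878, 0.0878, 0.0878, 0.0878, 0.0878, 0.0878, 0.0878, 0.0878, 0.0878, 0.0878, 0.0878, 0.0878, 0.0878, 0.0878, 0.0878, 0.0878, 0.0878],
  travel=[
    [0.0004, -0.0017, 0.01],
    [0.0013, -0.005, 0.03],
    [0.0026, -0.0104, 0.06],
    [0.0041, -0.0164, 0.095],
    [0.0055, -0.022, 0.128],
    [0.0055, -0.022, 0.128],
    [0.006, 0.0, 0.128],
    [0.008, 0.03, 0.128],
    [0.011, 0.065, 0.128],
    [0.014, 0.1, 0.128],
    [0.017, 0.135, 0.128],
    [0.02, 0.17, 0.128],
    [0.023, 0.205, 0.128],
    [0.026, 0.24, 0.128],
    [0.029, 0.27, 0.128],
    [0.031, 0.295, 0.128],
    [0.032, 0.315, 0.128],
    [0.032, 0.328, 0.128],
    [0.032, 0.33, 0.128],
    [0.032, 0.33, 0.128],
  ],
  dr=[
    [0, 0, 0],
    [0, 0, 0],
    [0, 0, 0],
    [0, 0, 0],
    [0, 0, 0],
    [0, 0, 0],
    [-1, -0.25, 0],
    [-2, -0.5, 0],
    [-3, -0.75, 0],
    [-4, -1, 0],
    [-5, -1.25, 0],
    [-6, -1.5, 0],
    [-7, -1.75, 0],
    [-8, -2, 0],
    [-9, -2.25, 0],
    [-9.7, -2.43, 0],
    [-9.7, -2.43, 0],
    [-9.7, -2.43, 0],
    [-9.7, -2.43, 0],
    [-9.7, -2.43, 0],
  ],
)

```text
t: 11.48
position: [561.7, 3.0, 205.3]
ee_rot: [0.615, 0.788, -0.0, 0.0]
force: [-0.5, -0.1, -0.3]
gripper_width: 1.007
```

```bash
python3 - <<'E'
from h import *
s=readout.get_state();print(s["position"],s["ee_rot"],s["force"],s["t"],s["joints"])
c=cam("wrist");crop(c,0,0,640,400,1.25,"w11.png",proj(c,[[561.7,2.6,114.5]]))
ims=[]
for n,(x,y) in {"side":(320,70),"scene":(170,90)}.items():
    c=cam(n);crop(c,x,y,x+110,y+110,4,"t.png");ims.append(cv2.imread("pics/t.png"))
d=cam("side");t=np.linspace(0,2*np.pi,40)
Q=np.c_[548+22.5*np.cos(t),257+22.5*np.sin(t),138+0*t]
for n,(x,y) in {"side":(270,230),"scene":(405,140)}.items():
    c=cam(n);crop(c,x,y,x+110,y+110,4,"t.png",proj(c,Q));ims.append(cv2.imread("pics/t.png"))
cv2.imwrite("pics/b11.png",cv2.resize(np.vstack([np.hstack(ims[:2]),np.hstack(ims[2:])]),(600,600)))
E
```

```text
[561.65245477   3.00179198 205.33009771] [ 6.15359901e-01  7.88246271e-01 -5.50068257e-05  7.22045597e-05] [-0.49494704 -0.09023275 -0.34635093] 11.4833 [-1.57512591e-02  3.66337068e-01  1.79441595e+00 -2.10404548e-04
  9.80790756e-01 -2.60745583e-01]
```

View pics/w11.png

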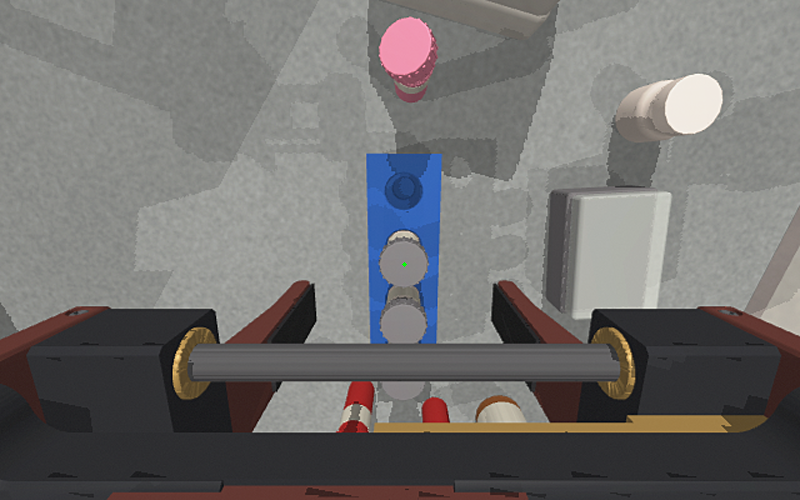

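View pics/b11.png

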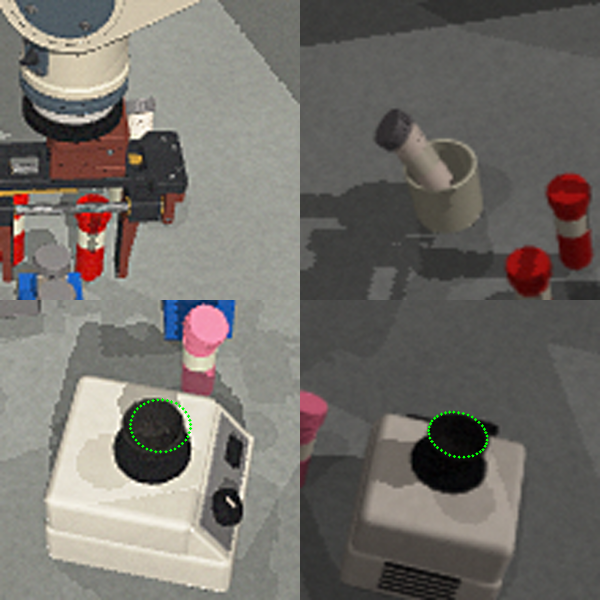

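The crooked tube leans securely in the beaker. The hole +24 cap at (323,210) is level and centred under the jaws, so I'll descend and grip it.

Emit:
carry_out(
  grip=[0.0878, 0.0878, 0.0878, 0.0878, 0.0878, 0.0878, 0.0878, 0.0878, 0.02, 0.02, 0.02, 0.02, 0.02, 0.02, 0.02, 0.02, 0.02, 0.02],
  travel=[
    [0, 0, -0.03],
    [0, 0, -0.06],
    [0, 0, -0.085],
    [0, 0, -0.105],
    [0, 0, -0.118],
    [0, 0, -0.125],
    [0, 0, -0.125],
    [0, 0, -0.125],
    [0, 0, -0.125],
    [0, 0, -0.125],
    [0, 0, -0.125],
    [0, 0, -0.125],
    [0, 0, -0.125],
    [0, 0, -0.125],
    [0, 0, -0.125],
    [0, 0, -0.125],
    [0, 0, -0.125],
    [0, 0, -0.125],
  ],
  dr=[
    [0, 0, 0],
    [0, 0, 0],
    [0, 0, 0],
    [0, 0, 0],
    [0, 0, 0],
    [0, 0, 0],
    [0, 0, 0],
    [0, 0, 0],
    [0, 0, 0],
    [0, 0, 0],
    [0, 0, 0],
    [0, 0, 0],
    [0, 0, 0],
    [0, 0, 0],
    [0, 0, 0],
    [0, 0, 0],
    [0, 0, 0],
    [0, 0, 0],
  ],
  grip_force=40,
)

```text
t: 13.28
position: [561.7, 2.8, 80.2]
ee_rot: [0.616, 0.788, 0.0, -0.0]
force: [0.0, -0.2, 1.3]
gripper_width: 0.399
```

```bash
python3 - <<'E'
from h import *
s=readout.get_state();print(s["position"],s["gripper_width"]*87.8,s["force"],s["t"])
crop(cam("wrist"),160,80,480,320,2.5,"w12.png")
E
```

```text
[561.69141217   2.7947422   80.18499035] 35.00087679988271 [ 0.02015379 -0.17273528  1.32180509] 13.2833
```

View pics/w12.png

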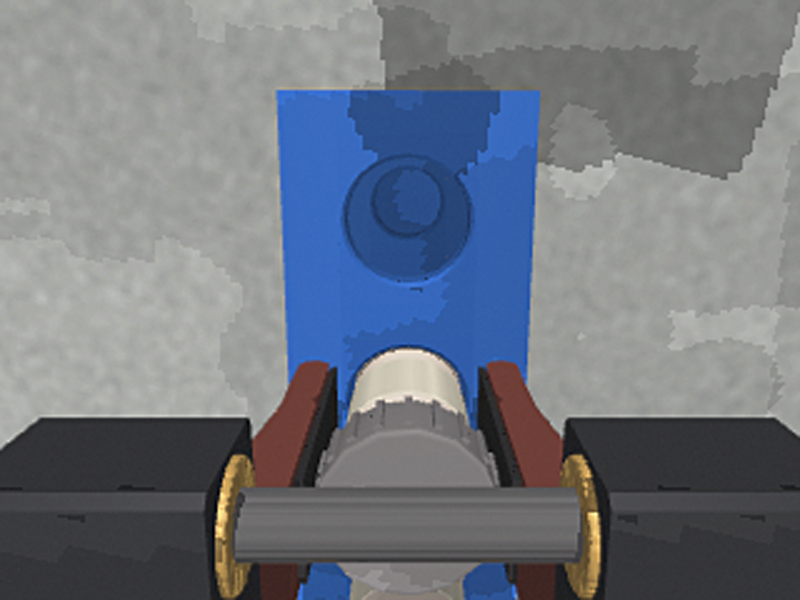

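Gripped on the level cap at 35.0 mm, with the tip 72.2 mm below the TCP. I'll lift and stage short of the mixer so the wrist camera can see the cup.

Emit:
carry_out(
  grip=[0.02, 0.02, 0.02, 0.02, 0.02, 0.02, 0.02, 0.02, 0.02, 0.02, 0.02, 0.02, 0.02, 0.02, 0.02, 0.02, 0.02, 0.02, 0.02, 0.02],
  travel=[
    [0, 0, 0.003],
    [0, 0, 0.01],
    [0, 0, 0.022],
    [0, 0, 0.04],
    [0, 0, 0.065],
    [0, 0, 0.095],
    [0, 0, 0.125],
    [0, 0, 0.15],
    [0, 0, 0.163],
    [0, 0, 0.167],
    [0, 0.01, 0.167],
    [0, 0.03, 0.167],
    [0, 0.055, 0.167],
    [0, 0.085, 0.167],
    [0, 0.115, 0.167],
    [0, 0.145, 0.167],
    [0, 0.165, 0.167],
    [0, 0.177, 0.167],
    [0, 0.18, 0.167],
    [0, 0.18, 0.167],
  ],
  dr=[
    [0, 0, 0],
    [0, 0, 0],
    [0, 0, 0],
    [0, 0, 0],
    [0, 0, 0],
    [0, 0, 0],
    [0, 0, 0],
    [0, 0, 0],
    [0, 0, 0],
    [0, 0, 0],
    [0, 0, 0],
    [0, 0, 0],
    [0, 0, 0],
    [0, 0, 0],
    [0, 0, 0],
    [0, 0, 0],
    [0, 0, 0],
    [0, 0, 0],
    [0, 0, 0],
    [0, 0, 0],
  ],
)

```text
t: 15.0
position: [561.1, 183.3, 246.3]
ee_rot: [0.615, 0.788, -0.001, -0.0]
force: [-0.6, 0.2, -0.8]
gripper_width: 0.399
```

```bash
python3 - <<'E'
from h import *
s=readout.get_state();print(s["position"],s["ee_rot"],s["gripper_width"]*87.8,s["force"],s["t"])
p=s["position"];r=R.from_quat(s["ee_rot"]).as_matrix();tip=p+72.2*r[:,2]
t=np.linspace(0,2*np.pi,40)
Q=np.c_[548+24.5*np.cos(t),257+24.5*np.sin(t),138+0*t]
c=cam("wrist");crop(c,200,60,440,260,3,"w13.png",proj(c,Q))
print(proj(c,[[548,257,138]]))
ims=[]
for n,(x,y) in {"side":(290,160),"scene":(380,80)}.items():
    c=cam(n);crop(c,x,y,x+100,y+150,4,"t.png",proj(c,[tip]));ims.append(cv2.imread("pics/t.png"))
cv2.imwrite("pics/b13.png",np.hstack(ims))
E
```

```text
[561.0548578  183.26340398 246.2833674 ] [ 6.15286811e-01  7.88302900e-01 -7.16313561e-04 -4.06518252e-04] 34.995799670890435 [-0.57505431  0.1812699  -0.83746655] 15.0
[[328.99340405 124.39657273]]
```

View pics/w13.png

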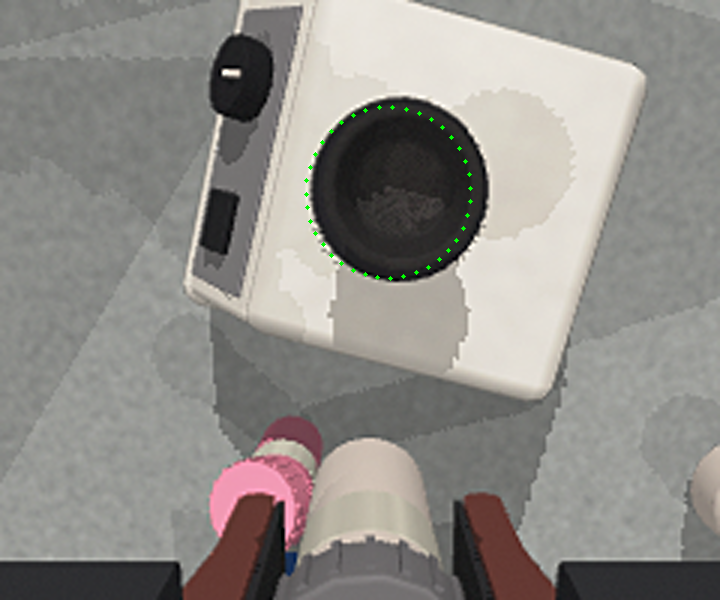

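View pics/b13.png

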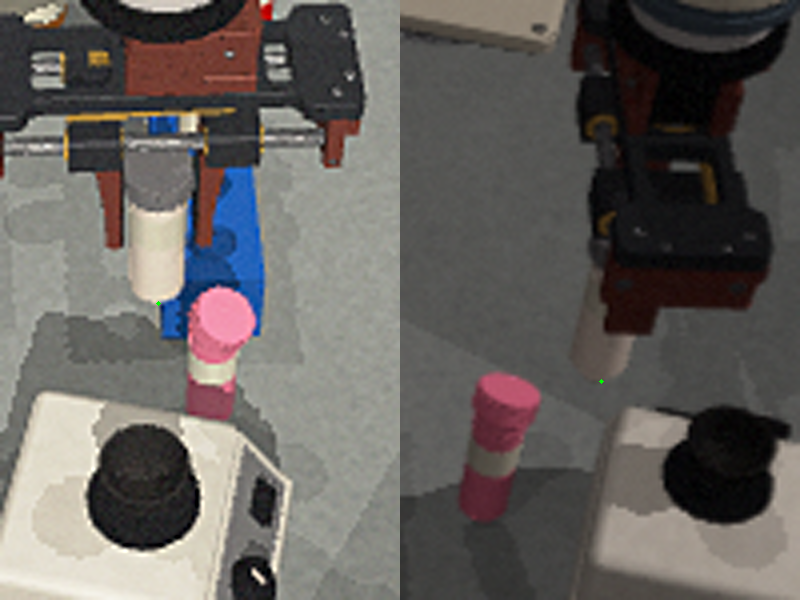

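```bash
python3 - <<'E'
from h import *
t=np.linspace(0,2*np.pi,40)
c=cam("wrist")
im=c["frame"][80:165,295:375,::-1].astype(float)
im=np.clip(im*3.2-20,0,255).astype(np.uint8)
big=cv2.resize(im,None,fx=7,fy=7,interpolation=cv2.INTER_CUBIC)
cv2.imwrite("pics/w14.png",big)
E
```

```text
(no output)
```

View pics/w14.png

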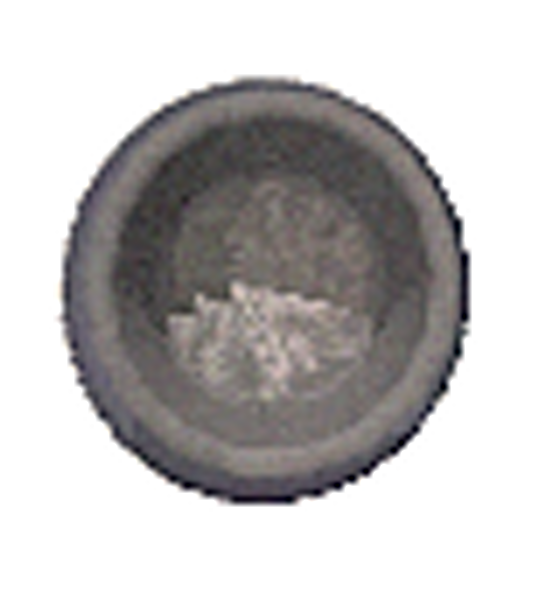

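```bash
python3 - <<'E'
from h import *
np.set_printoptions(precision=1,suppress=True)
c=cam("wrist");s=readout.get_state();print(s["position"])
print(onplane(c,(333.2,119.8),138),onplane(c,(333.1,120.6),122))
# tip pixel check in side/scene: enhanced crops
for n,(x,y) in {"scene":(405,140),"side":(295,210)}.items():
    d=cam(n); im=np.clip(d["frame"][y:y+110,x:x+100,::-1].astype(float)*(4 if n=="scene" else 2.5),0,255).astype(np.uint8)
    im=cv2.resize(im,None,fx=5,fy=5,interpolation=cv2.INTER_CUBIC)
    t=np.linspace(0,2*np.pi,40)
    P=onplane(c,(333.2,119.8),138)[0]
    for r in(20.5,24.5):
        for u,v in proj(d,np.c_[P[0]+r*np.cos(t),P[1]+r*np.sin(t),138+0*t]): cv2.circle(im,(int((u+.5-x)*5),int((v+.5-y)*5)),1,(0,255,0),-1)
    cv2.imwrite("pics/e_%s.png"%n,im)
cv2.imwrite("pics/e15.png",cv2.resize(np.hstack([cv2.imread("pics/e_scene.png"),cv2.imread("pics/e_side.png")]),(800,440)))
E
```

```text
[561.7 181.7 247.1]
[[551.6 260.2 138. ]] [[552.1 260.2 122. ]]
```

View pics/e15.png

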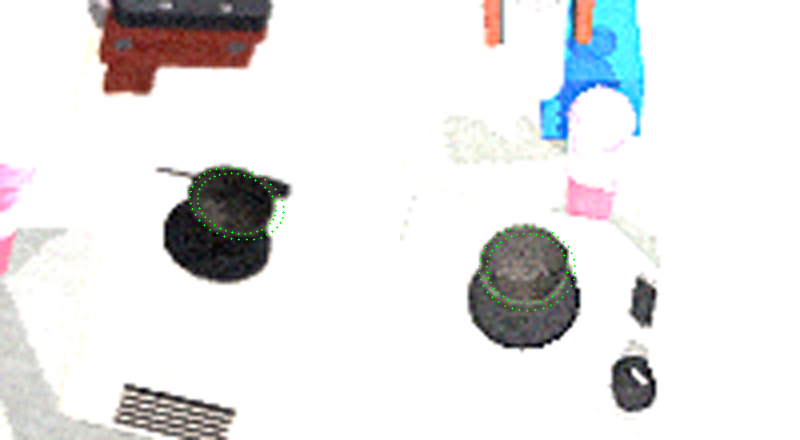

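The cup centre comes out at about (551, 259.5): wrist (551.6,260.2), with scene and side agreeing within 3 mm. The clearance is ±6 mm. I'll move over it and lower to just above the floor.

Emit:
carry_out(
  grip=[0.02, 0.02, 0.02, 0.02, 0.02, 0.02, 0.02, 0.02, 0.02],
  travel=[
    [-0.001, 0.01, 0],
    [-0.004, 0.03, 0],
    [-0.0075, 0.055, 0],
    [-0.0095, 0.07, 0],
    [-0.0105, 0.0755, 0],
    [-0.0107, 0.0767, 0],
    [-0.0107, 0.0767, 0],
    [-0.0107, 0.0767, -0.01],
    [-0.0107, 0.0767, -0.02],
  ],
  dr=[
    [0, 0, 0],
    [0, 0, 0],
    [0, 0, 0],
    [0, 0, 0],
    [0, 0, 0],
    [0, 0, 0],
    [0, 0, 0],
    [0, 0, 0],
    [0, 0, 0],
  ],
)

```text
t: 16.1
position: [551.4, 258.8, 226.9]
ee_rot: [0.616, 0.788, 0.0, 0.0]
force: [0.5, -0.5, -1.0]
gripper_width: 0.398
```

```bash
python3 - <<'E'
from h import *
for i in range(3): cam("side")
s=readout.get_state();print(s["position"],s["ee_rot"],s["gripper_width"]*87.8,s["force"],s["t"])
ims=[]
for n,(x,y,g) in {"scene":(400,110,3),"side":(275,210,2),"wrist":(270,120,2)}.items():
    d=cam(n); im=np.clip(d["frame"][y:y+100,x:x+100,::-1].astype(float)*g,0,255).astype(np.uint8)
    ims.append(cv2.resize(im,(266,266),interpolation=cv2.INTER_CUBIC))
cv2.imwrite("pics/e16.png",np.hstack(ims))
E
```

```text
[550.24442118 258.44353774 225.55897413] [ 6.16172175e-01  7.87610029e-01 -1.35399707e-03 -6.78628546e-04] 34.88449197215542 [ 0.74523513  0.38381195 -0.71005633] 16.25
```

View pics/e16.png

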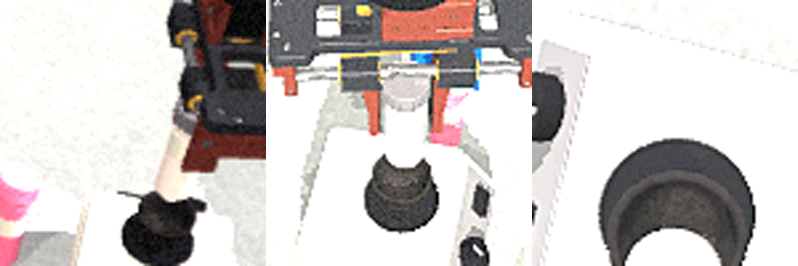

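Both the wrist and side views show the tube about 2 mm toward -x of the cup centre. I'll shift +2 mm in x and lower in.

Emit:
carry_out(
  grip=[0.02, 0.02, 0.02, 0.02, 0.02, 0.02],
  travel=[
    [0.002, 0, -0.006],
    [0.002, 0, -0.012],
    [0.002, 0, -0.018],
    [0.002, 0, -0.024],
    [0.002, 0, -0.027],
    [0.002, 0, -0.027],
  ],
  dr=[
    [0, 0, 0],
    [0, 0, 0],
    [0, 0, 0],
    [0, 0, 0],
    [0, 0, 0],
    [0, 0, 0],
  ],
)

```text
t: 16.9
position: [552.3, 259.3, 198.9]
ee_rot: [0.616, 0.788, -0.001, -0.0]
force: [-0.0, 0.7, -0.4]
gripper_width: 0.398
```

```bash
python3 - <<'E'
from h import *
for i in range(2): cam("side"); print(readout.get_state()["force"],readout.get_state()["position"])
ims=[]
for n,(x,y,g) in {"scene":(400,110,3),"side":(275,210,2),"wrist":(270,120,2)}.items():
    d=cam(n); im=np.clip(d["frame"][y:y+100,x:x+100,::-1].astype(float)*g,0,255).astype(np.uint8)
    ims.append(cv2.resize(im,(266,266),interpolation=cv2.INTER_CUBIC))
    print(readout.get_state()["force"],readout.get_state()["position"])
cv2.imwrite("pics/e17.png",np.hstack(ims))
E
```

```text
[-0.74339704  0.36056863  0.06585199] [552.66224698 259.38418435 199.51534177]
[ 0.44428896 -0.28151758 -0.29162781] [552.91924422 259.5006087  199.95790907]
[ 0.17539165 -0.54692565  0.63922958] [553.06402441 259.55634748 200.22578841]
[0.5250561  0.23273443 0.15788931] [553.17835645 259.60204822 200.44224417]
[ 1.32062915  0.97871253 -1.30070552] [553.1808978  259.60217173 200.49399835]
```

View pics/e17.png

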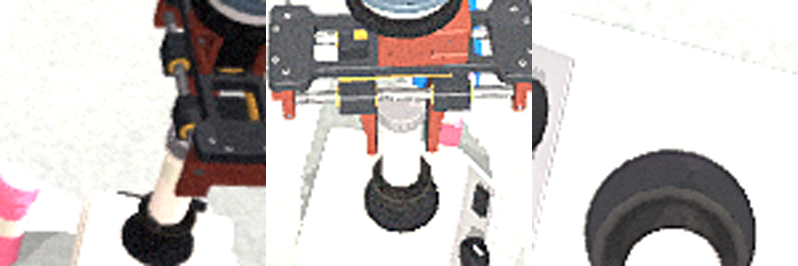

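The tip is inside the cup and centred. I'll press in steps and watch the force.

Emit:
carry_out(
  grip=[0.02, 0.02, 0.02, 0.02, 0.02, 0.02, 0.02],
  travel=[
    [0, 0, -0.002],
    [0, 0, -0.004],
    [0, 0, -0.006],
    [0, 0, -0.007],
    [0, 0, -0.008],
    [0, 0, -0.008],
    [0, 0, -0.008],
  ],
  dr=[
    [0, 0, 0],
    [0, 0, 0],
    [0, 0, 0],
    [0, 0, 0],
    [0, 0, 0],
    [0, 0, 0],
    [0, 0, 0],
  ],
)

```text
t: 17.73
position: [553.1, 259.6, 192.4]
ee_rot: [0.616, 0.788, 0.0, 0.0]
force: [-0.2, -0.6, 3.5]
gripper_width: 0.399
```

```bash
cat > f.py <<'E'
from h import *
F=[];P=[]
for i in range(10):
    optics.camera("side");s=readout.get_state();F.append(s["force"]);P.append(s["position"])
F=np.array(F);print(F[:,2].round(1),F[4:].mean(0).round(2),np.array(P)[[0,5,9]].round(2),s["gripper_width"]*87.8,s["t"])
E
python3 f.py
```

```text
[3.3 3.7 3.9 2.7 3.7 3.5 3.8 3.6 4.1 4. ] [-0.31  0.06  3.79] [[553.1  259.54 192.43]
 [553.08 259.53 192.31]
 [553.1  259.51 192.25]] 34.65777304563437 18.2333
```

Contact force is about 4.2 N, allowing for about -0.4 N of tube weight. That is about 2 mm pressed and agrees with the geometry (tip at 120.0). Three millimetres more.

Emit:
carry_out(
  grip=[0.02, 0.02, 0.02, 0.02, 0.02, 0.02],
  travel=[
    [0, 0, -0.001],
    [0, 0, -0.002],
    [0, 0, -0.003],
    [0, 0, -0.003],
    [0, 0, -0.003],
    [0, 0, -0.003],
  ],
  dr=[
    [0, 0, 0],
    [0, 0, 0],
    [0, 0, 0],
    [0, 0, 0],
    [0, 0, 0],
    [0, 0, 0],
  ],
)

```text
t: 18.73
position: [553.1, 259.5, 189.3]
ee_rot: [0.616, 0.788, 0.0, 0.0]
force: [0.3, 0.1, 5.3]
gripper_width: 0.394
```

```bash
python3 f.py; python3 - <<'E'
from h import *
ims=[]
for n,(x,y,g) in {"scene":(400,110,3),"side":(275,210,2),"wrist":(270,120,2)}.items():
    d=cam(n); im=np.clip(d["frame"][y:y+100,x:x+100,::-1].astype(float)*g,0,255).astype(np.uint8)
    ims.append(cv2.resize(im,(266,266),interpolation=cv2.INTER_CUBIC))
c=cam("scene");im2=cv2.resize(c["frame"][120:280,190:500,::-1],(798,412))
cv2.imwrite("pics/e18.png",np.vstack([np.hstack(ims)[:180],im2]))
E
```

```text
[5.5 4.5 5.7 5.8 5.  5.1 5.5 5.4 5.2 4.9] [-0.78 -0.1   5.17] [[553.08 259.52 189.27]
 [553.1  259.54 189.32]
 [553.07 259.53 189.3 ]] 34.866665457626794 19.2333
```

View pics/e18.png

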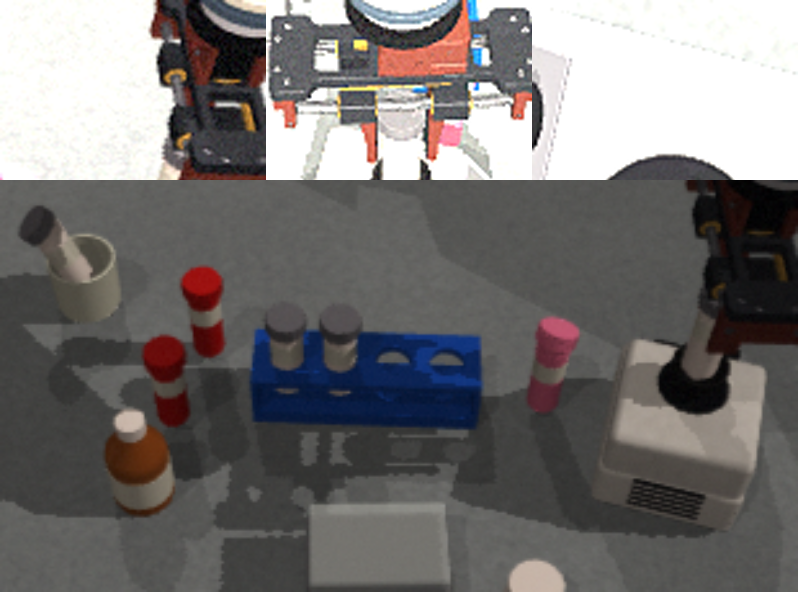

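Measured push is 5.2 N, plus about 0.5 N of tube weight, so about 5.7 N. Geometry gives about 4.9 mm pressed, which is consistent. Handing in.

```bash
python3 -c "
from plant import arm
print(arm.close_job())"
```

```text
the job is handed in; nothing more can be done
None
```

I lifted the crooked-capped tube out of the +72 mm hole and let it go in the white beaker, where it leans on the rim. Then I took the properly capped tube from the +24 mm hole and handed in with it held upright, pressing the mixer cup down about 5 mm. The job took about 19.5 s of the 67 s allowed.

- **Press depth:** the arm position puts the tube tip about 4.9 mm down. The force sensor gives about 5.7 N with the tube's weight allowed for, which points to about 4.6 mm. Both are short of the 8 mm stop, and the force was steady apart from sensor noise.
- **Rest of the scene:** the last picture showed two tubes still in the rack and the reds, pink, amber bottle and tip box undisturbed. The jar was only partly in view. The wrist force readings I saw stayed below 7 N.
- **Disagreements:**
  - The pads closed on the 36 mm caps (reading about 35 mm), not on the tube bodies as I had first planned. Neither tube slipped noticeably.
  - The cameras differed by up to about 3 mm on where the cup and beaker were. I corrected this using the close-up views.

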